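# Sweep the loose game tiles into the stall tray

### The job

Tidy the antiques counter: using the fingertips like a broom, sweep the three loose green-topped game tiles across the red counter and in through the open side of the dark wooden tray, until all three lie flat and completely inside it. Keep every tile sliding on the counter, never lifting it or tipping it over, and leave all the other goods standing where they are.

Things in the scene. Friction and masses are not known exactly. Their poses are not given: they have to be found in the camera images.
- tray: dark wooden tray fixed on the red counter: back wall and two side walls 28 high, 10 thick; fourth side open, no lip; dark blue floor flush with the counter. Inner space 220 (x) by 120 (y); origin: its centre at counter level. y points from the open side (y = -60) to the back wall (+60); side walls at x = -110, +110. The open side faces the tiles, to the robot's right (-y), within 17 degrees
- tile1: loose game tile lying flat, ivory below and green on top, 40 (x) by 30 (y) by 22 tall, about 40 g, slides easily without tipping when pushed low; origin: centre of its underside
- tile2: loose game tile lying flat, ivory below and green on top, 40 (x) by 30 (y) by 22 tall, about 40 g, slides easily without tipping when pushed low; origin: centre of its underside
- tile3: loose game tile lying flat, ivory below and green on top, 40 (x) by 30 (y) by 22 tall, about 40 g, slides easily without tipping when pushed low; origin: centre of its underside
- cup: blue ceramic sake cup, 54 wide at the rim, 45 tall (mm); loose, to be left alone; origin: centre of its underside
- pillbox: dark lacquer box with a small brass knob, 49 square, 50 tall (mm); loose, to be left alone; origin: centre of its underside
- bowl: green glass bowl, 110 wide, 50 tall (mm); loose, to be left alone; origin: centre of its underside
- doll: turned wooden doll, 52 wide, 152 tall (mm); loose, to be left alone; origin: centre of its underside
- caddy: copper tea caddy with dark wooden cap, 72 wide, 85 tall (mm); loose, to be left alone; origin: centre of its underside
- vase: blue ceramic vase, 90 wide, 165 tall (mm); loose, to be left alone; origin: centre of its underside
- weight: brass paperweight bar, 24 x 80, 28 tall (mm); loose, to be left alone; origin: centre of its underside
Mind the look-alikes: they are no part of the job. Leave any purple or yellow look-alike of the tile2 alone. Leave any orange look-alike of the tile1 alone.

How it is judged:
At the end, for the whole second after the job is handed in: Each tile lies flat (underside within 6 mm of the counter, tilted less than 0.15 rad) and at rest, its centre inside the tray: at least 15 mm past the line of the open side and between the side walls and back wall. Every other loose thing is within 15 mm of where it started (y of tile1 in the frame of tray between -0.045 and 0.06 m and x of tile1 in the frame of tray between -0.105 and 0.105 m and height (world z) of each of tile1, tile2, tile3 below 0.006 m and angle between each of tile1, tile2, tile3's own z axis and vertical below 0.15 rad and linear speed of each of tile1, tile2, tile3 below 0.01 m/s and y of tile2 in the frame of tray between -0.045 and 0.06 m and x of tile2 in the frame of tray between -0.105 and 0.105 m and y of tile3 in the frame of tray between -0.045 and 0.06 m and x of tile3 in the frame of tray between -0.105 and 0.105 m and distance of each of cup, pillbox, bowl, doll, caddy, vase, weight from where it was at the start of the episode below 0.015 m); the robot touches nothing.
It fails at once if a tile is lifted off the counter or tipped over ((height (world z) of tile1 above 0.01 m or angle between tile1's own z axis and vertical above 0.5 rad) or (height (world z) of tile2 above 0.01 m or angle between tile2's own z axis and vertical above 0.5 rad) or (height (world z) of tile3 above 0.01 m or angle between tile3's own z axis and vertical above 0.5 rad)).
It fails at once if any other loose thing is shifted more than 15 mm (distance of any of cup, pillbox, bowl, doll, caddy, vase, weight from where it was at the start of the episode above 0.015 m).
It also fails if it takes over 72 s, if anything falls off the work surface, if the arm or the gripper's body presses on something with over 40 N, if the wrist force passes 120 N, or if a joint passes its speed limit or range.

### The arm

A 7-joint arm with a two-finger parallel gripper is mounted at the origin on the work surface. World frame = base frame: x ahead of the robot, y to its left, z up, the work surface at z = 0. Lengths are in m, angles in rad, forces in N, time in s.
With the tool pointing down it reaches from about 0.4 to 0.875 m from the base axis. Payload 19.3 kg.
Tool frame: the origin (TCP) lies at the very end of the fingers, on their centre line; the grasp point (between the pads) lies 19 mm behind it; z points along the fingers, y is the line along which they close (so a half turn about z gives the same grasp; the last joint's range is limited). The gripper opens to 85 mm and grips with 20 to 120 N. Pads are 22 mm wide; open, the fingers measure 114 mm over their backs; the gripper's body (76 mm by 85 mm) begins 54 mm behind the grasp point. The pads swing forward as they close: fully open they stand 13 mm farther back than shut.
Start: joints at [1.245, 0.521, -0.036, 1.599, 0.021, 1.021, -0.113], TCP at [0.158, -0.605, 0.231] pointing down, gripper open.
Joint ranges: [-2.91, 2.91], [-0.3, 2.13], [-1.5, 1.42], [0.17, 2.43], [-1.26, 4.41], [0.16, 1.93], [-2.52, 2.52]. Speed limits (rad/s): [1.89, 1.89, 2.39, 2.39, 3.01, 3.01, 3.01].

### API

Orientations are given as [roll, pitch, yaw] about the fixed x, y, z axes, in that order (R = Rz(yaw) Ry(pitch) Rx(roll)).
In Python, from workcell import observe, grab_frame, job_done gives the robot as it stands.
- The arm moves only by the tool move_arm, never from a script. Its argument "plan" is a list that holds one entry, the list of rows, each a list of 7 numbers: the shift along the tool's x, y, z each as a share of 0.02 m, from -1 to 1, then the turn, a rotation vector about the tool's x, y, z each as a share of 6 degrees, from -1 to 1, then the opening, from -1 (shut) to 1 (fully open). A call has exactly 10 rows; each row shifts and turns the commanded pose from where the row before left it, along the tool's axes as they then stand; what a row does not reach is not made up. A row lasts 1/10 s, in which the tool goes at most 50 mm and 8.59 degrees, less where a joint would pass 70% of its speed; a pose out of reach is approached as far as the arm can. A call with a number of a shift or a turn outside -1 to 1 is refused whole. A call with a gripper value outside its range is refused whole. The fingers move at their own pace and stop on an object; "grip_force" is the grip in N (left out, the last holds). Time passes only in rows, so rows that do not move let the fingers close, or fill a call up. It gives the time, the measured TCP pose, the force, the opening and the grip force at its end, in the units of the state.
- observe(): the state, without advancing time (a new reading comes with each control period).
- grab_frame(name): name is "scene" or "top"; returns a dict with "color" (480x640x3 uint8, red, green, blue), "intrinsics" (3x3 intrinsics, pixels), "position" and "orientation" of the camera in the world. Camera axes: x right, y down, z forward; pixel columns grow to the right and rows downward; lengths in m; the calibration is good to about 2 mm. A picture is of the moment at which its call begins. There is no depth.
- job_done(): hands the job in; it is judged then, once.
The state is a dict: "clock": time; "qpos": joint angles; "qd": joint speeds; "joint_efforts": joint torques, N m; "position": TCP position; "tool_rot": TCP orientation; "force": force on the tool from outside, world axes, zero at the start; "moment": the same for the moment, N m; "grip_width": finger opening in m; "finger_force": force on a finger pad.
Only numpy, scipy, OpenCV 4.12 (cv2) and the standard library are available. Lean on these libraries where they do the work, as an engineer would, in place of code of your own. Each camera call takes 0.05 s, during which the arm holds its last target. There are 200 camera calls.

## Working session

There is one attempt and no reset: what is moved stays moved. The work goes in short steps, Python scripts to look and compute and a tool call to move; the robot and the scene stay as the last step left them, time stands still between calls to the robot, and variables do not carry over. Pictures are saved under pics/ and viewed, at most 10 in all, crops included, and the job is handed in when it is done.

Besides the shell and the picture viewer there is one more tool, called after ">>>" as a command line: name --argument value ..., lists and objects as JSON in quotes. move_arm: Moves the arm, as the interface text tells. Shift numbers are shares of 0.02 m and turn numbers shares of 6 degrees, none past 1 either way. Its arguments: {"type":"object","properties":{"plan":{"type":"array"},"grip_force":{"type":"number"}},"required":["plan"]}

```bash
mkdir -p pics; ls; cat > h.py <<'E'
import numpy as np,cv2
from workcell import observe,grab_frame,job_done
from scipy.spatial.transform import Rotation as R
def rot(o):
    o=np.array(o)
    if o.shape==(3,3):return o
    return (R.from_quat(o) if o.size==4 else R.from_euler('xyz',o)).as_matrix()
def ray(f,uv,z):
    K=np.array(f['intrinsics']);P=np.array(f['position']);M=rot(f['orientation'])
    uv=np.atleast_2d(np.array(uv,float))
    d=np.c_[uv,np.ones(len(uv))]@np.linalg.inv(K).T@M.T
    return P+d*((z-P[2])/d[:,2])[:,None]
def save(f,n): cv2.imwrite('pics/'+n,cv2.cvtColor(f['color'],cv2.COLOR_RGB2BGR))
E
python3 - <<'E'
from h import *
s=observe();print(s)
for n in('scene','top'):
    f=grab_frame(n);save(f,n+'0.png');print(n,f['position'],f['orientation'],f['intrinsics'])
    print(ray(f,[[0,0],[639,0],[639,479],[0,479],[320,240]],0).round(3))
E
```

```text
pics
{'clock': 0.0, 'qpos': array([ 1.24481503,  0.52202878, -0.03632506,  1.60001742,  0.02120267,
        1.02112242, -0.11279057]), 'qd': array([ 0.00042431, -0.0010059 ,  0.00031086, -0.00061634, -0.00092164,
        0.00042599,  0.00214275]), 'joint_efforts': array([-7.79072197e-04, -9.27136016e+01,  1.97946019e+00, -3.69934165e+01,
        1.77843153e-02,  8.23680457e-03, -7.73483634e-06]), 'position': array([ 0.15799666, -0.60433366,  0.2307132 ]), 'tool_rot': array([-3.14040521e+00,  8.99368893e-05,  2.55780347e-01]), 'force': array([-0.29947945,  0.41137859, -0.45409369]), 'moment': array([ 0.01708223, -0.03315266, -0.04340795]), 'finger_force': 0.0, 'grip_width': 0.08557460974295347}
scene [ 1.23013825 -0.11820756  0.94801756] [-2.49377057  0.00625026  1.22824494] [[581.62310754   0.         311.37457977]
 [  0.         581.62310754 248.13150932]
 [  0.           0.           1.        ]]
[[-0.66  -0.455  0.   ]
 [ 0.008  1.355  0.   ]
 [ 1.154  0.447  0.   ]
 [ 0.815 -0.498 -0.   ]
 [ 0.539  0.141  0.   ]]
top [0.3381486  0.10667381 1.25808087] [-2.94584396  0.00409057 -1.58198228] [[607.03035414   0.         307.53687525]
 [  0.         607.03035414 247.74906417]
 [  0.           0.           1.        ]]
[[ 1.178  0.811  0.   ]
 [ 1.158 -0.658  0.   ]
 [ 0.118 -0.536  0.   ]
 [ 0.131  0.72   0.   ]
 [ 0.604  0.082  0.   ]]
```

View pics/top0.png

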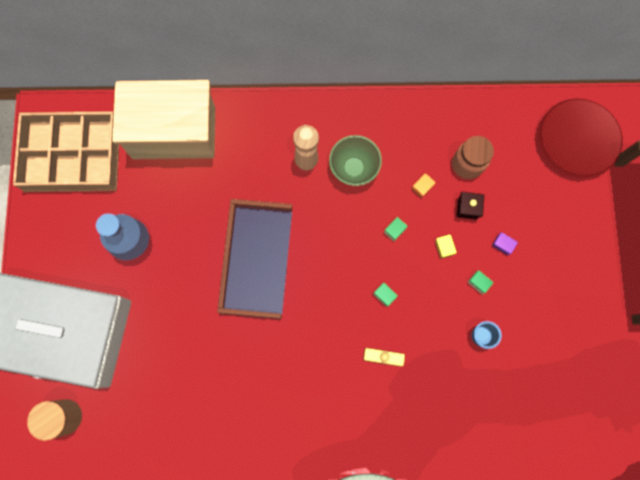

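View pics/scene0.png

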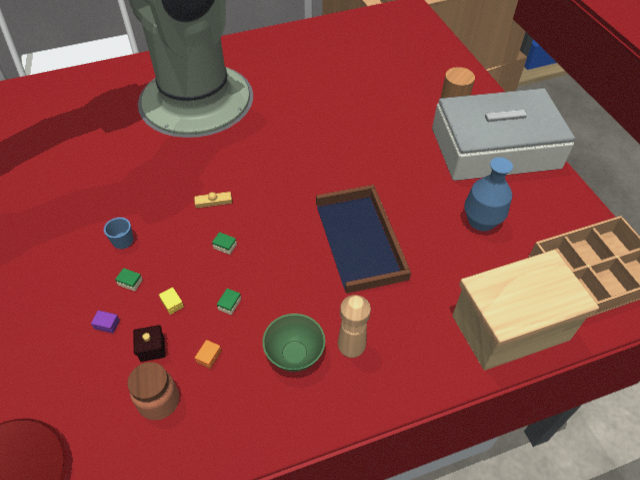

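Top view, tile candidates: green (396,229), (386,295) and (482,282), which are the targets. Look-alikes to leave are yellow (446,246), orange (424,185) and purple (505,244). The green bowl (355,162) is not a tile. The tray's open side faces right at column ~285.

```bash
cat >> h.py <<'E'
def blobs(f,lo,hi,amin=60,amax=1500):
    hsv=cv2.cvtColor(f['color'],cv2.COLOR_RGB2HSV)
    m=cv2.inRange(hsv,lo,hi)
    return [c for c in cv2.findContours(m,cv2.RETR_EXTERNAL,cv2.CHAIN_APPROX_NONE)[0] if amin<cv2.contourArea(c)<amax]
def rects(f,lo,hi,z,**k):
    out=[]
    for c in blobs(f,lo,hi,**k):
        uv=c[:,0,:].astype(float); p=ray(f,uv,z)[:,:2]
        r=cv2.minAreaRect((p*1000).astype(np.float32))
        (cx,cy),(w,h),a=r
        if w<h: w,h,a=h,w,a+90
        out.append((uv.mean(0).round(),np.round([cx,cy,w,h,(a+90)%180-90],1)))
    return out
G=((55,120,70),(85,255,255))
E
python3 - <<'E'
from h import *
for n in('top','scene'):
    f=grab_frame(n)
    for nm,lo,hi,z in(('green',*G,.022),('yellow',(22,120,120),(35,255,255),.022),('orange',(11,150,150),(21,255,255),.022),('purple',(125,90,80),(155,255,255),.022),('blue',(100,80,60),(118,255,255),.045),('tray',(115,60,40),(135,255,140),.0)):
        for r in rects(f,lo,hi,z,amax=20000): print(n,nm,*r)
    if n=='top':
        im=cv2.cvtColor(f['color'],cv2.COLOR_RGB2BGR)[150:380,200:540]
        cv2.imwrite('pics/c1.png',cv2.resize(im,None,fx=2.3,fy=2.3,interpolation=cv2.INTER_CUBIC))
        for nm,uv,z in(('bowl',(355,162),.04),('pillbox',(471,206),.05),('weight',(384,357),.028),('caddy',(477,152),.085),('doll',(306,140),.1),('cup',(488,336),.045),
          ('tr_open_a',(291,207),.028),('tr_open_b',(281,316),.028),('bk_a',(232,202),.028),('bk_b',(221,312),.028)): print(nm,ray(f,uv,z)[0].round(3))
E
```

```text
top green [386. 294.] [485.  -49.2  32.9  24.9  43.7]
top green [481. 281.] [ 508.8 -245.4   36.3   26.4   49. ]
top green [396. 228.] [622.5 -75.6  35.   23.6 -45.7]
top yellow [446. 246.] [ 584.4 -177.4   41.6   33.3   15. ]
top yellow [424. 184.] [ 717.8 -139.5   31.1   24.2  -47.9]
top orange [424. 184.] [ 717.4 -138.5   42.3   30.   -45.7]
top purple [505. 243.] [ 587.4 -300.2   40.7   33.9   56.2]
top blue [486. 335.] [ 398.8 -242.2   51.4   47.8   86.3]
top blue [118. 232.] [612.9 500.   86.   76.8  85.5]
bowl [0.762 0.007 0.04 ]
pillbox [ 0.661 -0.228  0.05 ]
weight [ 0.358 -0.041  0.028]
caddy [ 0.765 -0.238  0.085]
doll [0.789 0.109 0.1  ]
cup [ 0.397 -0.246  0.045]
tr_open_a [0.67  0.143 0.028]
tr_open_b [0.442 0.164 0.028]
bk_a [0.682 0.266 0.028]
bk_b [0.452 0.286 0.028]
scene green [228. 299.] [627.5 -75.2  38.7  29.  -44. ]
scene green [128. 277.] [ 513.3 -245.1   39.7   29.2   47.6]
scene green [223. 241.] [490.1 -48.8  39.2  29.7  44.1]
scene yellow [171. 300.] [ 593.  -176.6   50.7   30.2   13.2]
scene yellow [202. 199.] [363.8 -64.9  27.5  18.4  79.8]
scene orange [207. 353.] [ 723.  -138.    42.8   32.2  -44.9]
scene purple [105. 321.] [ 596.6 -299.8   46.7   36.3   56. ]
scene blue [119. 232.] [ 417.4 -242.    80.2   50.5    4.6]
scene blue [356. 241.] [595.1 198.7 202.7 112.2  -5.9]
scene blue [491. 194.] [574.2 512.3 219.3  85.2 -46.2]
scene blue [537.  57.] [ 1.831e+02  8.526e+02  1.058e+02  8.570e+01 -4.000e-01]
```

View pics/c1.png

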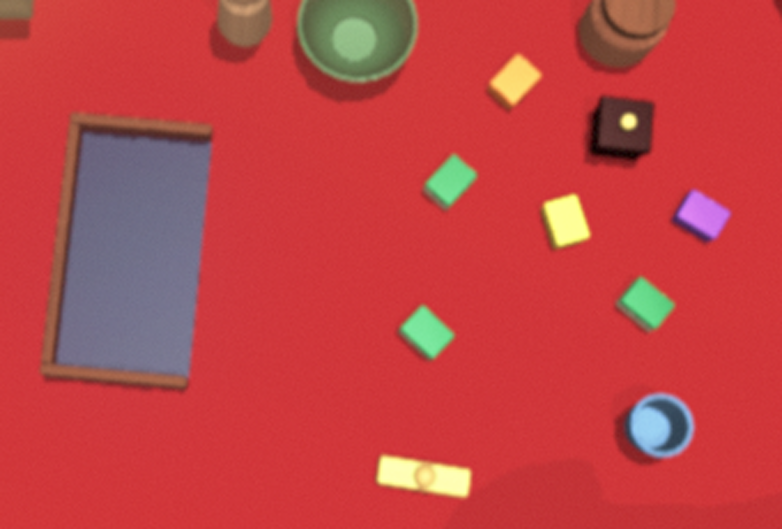

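The close crop confirms that the three targets are green, and their sizes agree between views (~40x30). Tile centres are A (0.487,-0.049), B (0.625,-0.075) and C (0.511,-0.245). All three are diamond-on to the push, so I'll cradle each rear corner between slightly opened fingers. The tray centre is ≈(0.561,0.210) with yaw ≈-5°. First move: turn towards yaw 90°.

>>> move_arm --plan '[[[1,0,0,0,0,-1,-0.4],[1,0,0,0,0,-1,-0.4],[1,0,0,0,0,-1,-0.4],[1,0,0,0,0,-1,-0.4],[1,0,0,0,0,-1,-0.4],[1,0,0,0,0,-1,-0.4],[1,0,0,0,0,-1,-0.4],[1,0,0,0,0,-1,-0.4],[1,0,0,0,0,-1,-0.4],[1,0,0,0,0,-1,-0.4]]]'

```text
clock: 1.2
position: [0.3013, -0.4769, 0.2312]
tool_rot: [-3.142, -0.0, 1.308]
force: [0.1, 0.2, 0.6]
grip_width: 0.0255
finger_force: 0.0
```

>>> move_arm --plan '[[[1,0,0,0,0,-0.85,-0.4],[1,0,0,0,0,-0.85,-0.4],[1,0,0,0,0,-0.84,-0.4],[1,1,0,0,0,0,-0.4],[1,1,0,0,0,0,-0.4],[1,1,0,0,0,0,-0.4],[1,1,0,0,0,0,-0.4],[1,1,0,0,0,0,-0.4],[1,1,0,0,0,0,-0.4],[1,1,0,0,0,0,-0.4]]]'

```text
clock: 2.2
position: [0.4524, -0.2782, 0.2313]
tool_rot: [-3.141, -0.0, 1.569]
force: [0.7, -0.7, 0.5]
grip_width: 0.0255
finger_force: 0.0
```

>>> move_arm --plan '[[[1,0.2,0,0,0,0,-0.4],[1,0.2,0.8,0,0,0,-0.4],[1,0.2,1,0,0,0,-0.4],[1,0.2,1,0,0,0,-0.4],[1,0.2,1,0,0,0,-0.4],[0.8,0.2,1,0,0,0,-0.4],[0.8,0.2,1,0,0,0,-0.4],[0.6,0.2,1,0,0,0,-0.4],[0.2,0.1,1,0,0,0,-0.4],[0,0,0.2,0,0,0,-0.4]]]'

```text
clock: 3.2
position: [0.4853, -0.1301, 0.0696]
tool_rot: [-3.139, -0.001, 1.57]
force: [0.3, -0.2, -0.3]
grip_width: 0.0257
finger_force: 0.0
```

>>> move_arm --plan '[[[0,0,1,0,0,0,-0.4],[0,0,1,0,0,0,-0.4],[0,0,0.8,0,0,0,-0.4],[0,0,0.4,0,0,0,-0.4],[0,0,0,0,0,0,-0.4],[0.5,0,0,0,0,0,-0.4],[0.5,0,0,0,0,0,-0.4],[0.5,0,0,0,0,0,-0.4],[0.4,0,0,0,0,0,-0.4],[0.4,0,0,0,0,0,-0.4]]]'

```text
clock: 4.2
position: [0.4863, -0.0841, 0.0076]
tool_rot: [3.141, 0.0, 1.57]
force: [0.5, 1.4, -0.5]
grip_width: 0.0259
finger_force: 0.0
```

```bash
cat >> h.py <<'E'
def tiles():
    for n in('top','scene'):
        f=grab_frame(n)
        for r in rects(f,*G,.022,amin=25): print(n,*r)
    return f
E
python3 - <<'E'
from h import *
f=tiles();print(observe()['position'])
cv2.imwrite('pics/c2.png',cv2.resize(cv2.cvtColor(f['color'],cv2.COLOR_RGB2BGR)[150:330,80:430],None,fx=2.2,fy=2.2))
E
```

```text
top [386. 294.] [485.5 -49.8  32.9  26.4  43.7]
top [396. 228.] [622.6 -75.6  34.9  23.6 -45.7]
scene [228. 299.] [627.5 -75.2  38.7  29.  -44. ]
scene [128. 277.] [ 513.1 -245.3   39.2   29.2   47.6]
scene [224. 241.] [489.9 -48.6  38.5  29.4  45.5]
[ 0.48629851 -0.08369051  0.00744274]
```

View pics/c2.png

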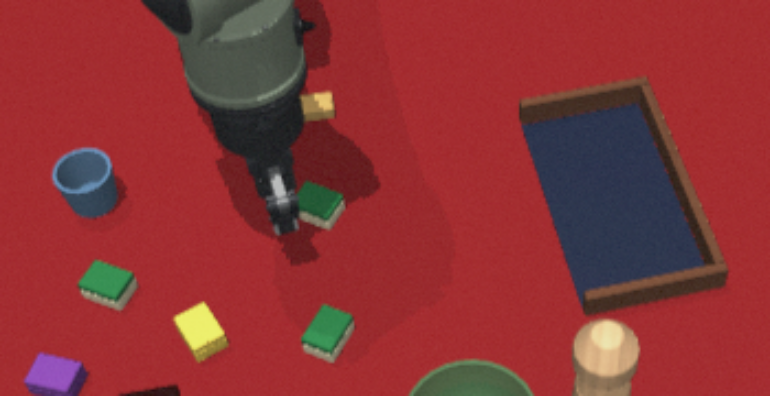

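The picture shows the fingers right behind tile A (tile at ~(320,205) in the crop), aligned with its rear corner. Now pushing.

>>> move_arm --plan '[[[0.3,0,0,0,0,0,-0.4],[0.4,0,0,0,0,0,-0.4],[0.4,0,0,0,0,0,-0.4],[0.5,0,0,0,0,0,-0.4],[0.5,0.05,0,0,0,0,-0.4],[0.5,0.05,0,0,0,0,-0.4],[0.5,0.05,0,0,0,0,-0.4],[0.5,0.05,0,0,0,0,-0.4],[0.5,0.05,0,0,0,0,-0.4],[0.4,0.05,0,0,0,0,-0.4]]]'

```text
clock: 5.3
position: [0.4924, 0.0059, 0.0073]
tool_rot: [-3.142, -0.0, 1.569]
force: [-0.1, -1.0, 0.9]
grip_width: 0.0253
finger_force: 0.1
```

```bash
python3 -c "
from h import *
tiles()"
```

```text
top [484. 278.] [ 515.  -252.    34.4    8.3   49. ]
scene [228. 299.] [627.5 -75.2  38.7  29.  -44. ]
scene [128. 277.] [ 513.2 -245.2   39.5   29.1   47.4]
scene [266. 234.] [501.3  31.4  34.8  28.8  33.5]
```

>>> move_arm --plan '[[[0.4,0.1,0,0,0,0,-0.4],[0.5,0.1,0,0,0,0,-0.4],[0.5,0.1,0,0,0,0,-0.4],[0.5,0.1,0,0,0,0,-0.4],[0.5,0.05,0,0,0,0,-0.4],[0.5,0.05,0,0,0,0,-0.4],[0.5,0.0,0,0,0,0,-0.4],[0.5,0.0,0,0,0,0,-0.4],[0.5,0.0,0,0,0,0,-0.4],[0.4,0.0,0,0,0,0,-0.4]]]'

```text
clock: 6.4
position: [0.5024, 0.1019, 0.0073]
tool_rot: [3.142, -0.0, 1.569]
force: [-0.5, -0.8, -0.1]
grip_width: 0.0256
finger_force: 0.1
```

```bash
python3 -c "
from h import *
tiles()"
```

```text
top [484. 278.] [ 516.7 -253.7   34.     6.    42.4]
top [396. 228.] [622.5 -75.6  35.   23.6 -45.7]
scene [228. 299.] [627.5 -75.2  38.7  29.  -44. ]
scene [128. 277.] [ 513.1 -245.    39.7   28.8   48.3]
scene [313. 228.] [520.4 133.1  30.2  13.9 -50.7]
```

>>> move_arm --plan '[[[0.4,0,0,0,0,0,-0.4],[0.5,0,0,0,0,0,-0.4],[0.5,0,0,0,0,0,-0.4],[0.5,0,0,0,0,0,-0.4],[0.5,0,0,0,0,0,-0.4],[0.5,0,0,0,0,0,-0.4],[0.5,0,0,0,0,0,-0.4],[0.4,0,0,0,0,0,-0.4],[0.2,0,0,0,0,0,-0.4],[0,0,0,0,0,0,-0.4]]]'

```text
clock: 7.5
position: [0.5026, 0.1815, 0.0073]
tool_rot: [-3.142, -0.0, 1.57]
force: [0.1, -0.1, 0.8]
grip_width: 0.0255
finger_force: 0.0
```

```bash
python3 -c "
from h import *
tiles()"
```

```text
top [481. 281.] [ 508.8 -245.4   36.3   26.4   49. ]
top [396. 228.] [622.5 -75.6  35.   23.6 -45.7]
scene [228. 299.] [627.5 -75.2  38.7  29.  -44. ]
scene [128. 277.] [ 513.1 -245.    39.7   28.8   48.3]
scene [349. 218.] [520.5 212.   29.5   9.8 -58.5]
```

>>> move_arm --plan '[[[-1,0,0,0,0,0,-0.4],[-1,0,0,0,0,0,-0.4],[-0.5,0,-1,0,0,0,-0.4],[0,0,-1,0,0,0,-0.4],[-1,0.5,-1,0,0,0,-0.4],[-1,0.7,-0.5,0,0,0,-0.4],[-1,0.7,0,0,0,0,-0.4],[-1,0.7,0,0,0,0,-0.4],[-1,0.7,0,0,0,0,-0.4],[-1,0.7,0,0,0,0,-0.4]]]'

```text
clock: 8.6
position: [0.5827, 0.0091, 0.0774]
tool_rot: [-3.142, 0.0, 1.568]
force: [-0.4, -0.5, -0.3]
grip_width: 0.0259
finger_force: 0.0
```

```bash
python3 -c "
from h import *
f=tiles()
cv2.imwrite('pics/c3.png',cv2.resize(cv2.cvtColor(f['color'],cv2.COLOR_RGB2BGR)[150:330,80:430],None,fx=2.2,fy=2.2))"
```

```text
scene [228. 299.] [627.5 -75.2  38.7  29.  -44. ]
scene [128. 277.] [ 513.2 -245.3   39.2   29.1   47.6]
scene [344. 214.] [508.4 204.9  41.1  31.8  31.5]
```

View pics/c3.png

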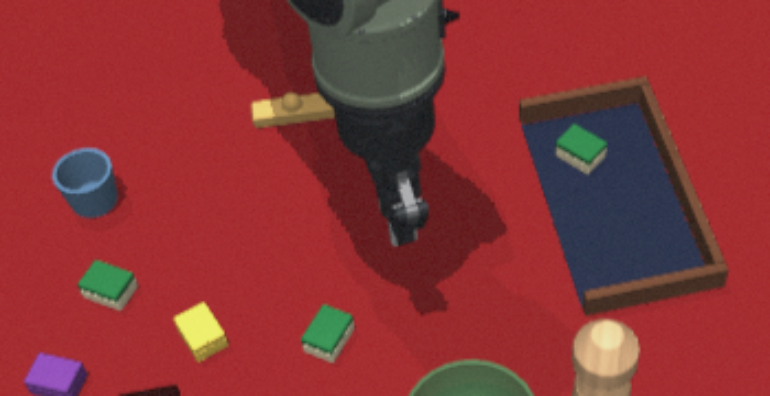

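Tile A lies fully inside the tray (crop (582,148), ≈(0.507,0.205)). Next is tile B.

>>> move_arm --plan '[[[-1,0.3,0,0,0,0,-0.4],[-1,0.3,0,0,0,0,-0.4],[-1,0.3,0,0,0,0,-0.4],[-1,0.3,0,0,0,0,-0.4],[-1,0.3,0,0,0,0,-0.4],[-1,0.3,0,0,0,0,-0.4],[-0.7,0.3,0,0,0,0,-0.4],[0,0,1,0,0,0,-0.4],[0,0,1,0,0,0,-0.4],[0,0,0.5,0,0,0,-0.4]]]'

```text
clock: 9.7
position: [0.6233, -0.1231, 0.0258]
tool_rot: [-3.14, -0.0, 1.569]
force: [0.4, 0.5, -0.2]
grip_width: 0.0261
finger_force: 0.0
```

>>> move_arm --plan '[[[0,0,0.5,0,0,0,-0.4],[0,0,0.5,0,0,0,-0.4],[0,0,0,0,0,0,-0.4],[0.3,0,0,0,0,0,-0.4],[0.3,0,0,0,0,0,-0.4],[0.3,0,0,0,0,0,-0.4],[0.2,0,0,0,0,0,-0.4],[0,0,0,0,0,0,-0.4],[0,0,0,0,0,0,-0.4],[0,0,0,0,0,0,-0.4]]]'

```text
clock: 10.7
position: [0.6241, -0.1017, 0.0073]
tool_rot: [3.142, 0.0, 1.569]
force: [0.7, 0.3, -0.5]
grip_width: 0.0258
finger_force: 0.0
```

```bash
python3 -c "
from h import *
tiles()"
```

```text
top [395. 228.] [622.4 -73.9  34.9  24.2 -42.5]
scene [230. 298.] [626.5 -73.2  38.6  29.  -41.2]
scene [128. 277.] [ 513.1 -245.3   39.2   29.2   47.6]
scene [344. 215.] [508.6 204.8  41.1  32.1  32.2]
```

>>> move_arm --plan '[[[0.3,0,0,0,0,0,-0.4],[0.4,0,0,0,0,0,-0.4],[0.5,0,0,0,0,0,-0.4],[0.5,0,0,0,0,0,-0.4],[0.5,0,0,0,0,0,-0.4],[0.5,0,0,0,0,0,-0.4],[0.5,-0.05,0,0,0,0,-0.4],[0.5,-0.05,0,0,0,0,-0.4],[0.5,-0.05,0,0,0,0,-0.4],[0.4,-0.05,0,0,0,0,-0.4]]]'

```text
clock: 11.8
position: [0.6202, -0.0083, 0.0073]
tool_rot: [3.142, -0.0, 1.569]
force: [-0.1, 0.6, -0.2]
grip_width: 0.0257
finger_force: 0.1
```

```bash
python3 -c "
from h import *
tiles()"
```

```text
scene [277. 281.] [621.5  21.1  40.7  17.5 -25.2]
scene [128. 277.] [ 513.2 -245.3   39.2   29.1   47.6]
scene [344. 215.] [508.4 204.9  40.7  31.7  32.3]
```

>>> move_arm --plan '[[[0.4,-0.05,0,0,0,0,-0.4],[0.5,-0.05,0,0,0,0,-0.4],[0.5,-0.05,0,0,0,0,-0.4],[0.5,-0.05,0,0,0,0,-0.4],[0.5,0,0,0,0,0,-0.4],[0.5,0,0,0,0,0,-0.4],[0.5,0,0,0,0,0,-0.4],[0.5,0,0,0,0,0,-0.4],[0.5,0,0,0,0,0,-0.4],[0.4,0,0,0,0,0,-0.4]]]'

```text
clock: 12.9
position: [0.6164, 0.0877, 0.0073]
tool_rot: [3.142, -0.0, 1.569]
force: [0.4, 0.7, 0.2]
grip_width: 0.0256
finger_force: 0.1
```

```bash
python3 -c "
from h import *
tiles()"
```

```text
top [260. 283.] [510.2 207.9  24.6  23.5 -45.5]
top [304. 238.] [602.6 115.1  23.4  14.1  55.1]
scene [128. 277.] [ 513.1 -245.3   39.2   29.2   47.6]
scene [345. 214.] [508.7 204.8  41.1  32.1  32.3]
```

>>> move_arm --plan '[[[0.4,-0.05,0,0,0,0,-0.4],[0.5,-0.05,0,0,0,0,-0.4],[0.5,0,0,0,0,0,-0.4],[0.5,0,0,0,0,0,-0.4],[0.5,0,0,0,0,0,-0.4],[0.5,0,0,0,0,0,-0.4],[0.5,0,0,0,0,0,-0.4],[0.5,0,0,0,0,0,-0.4],[0.5,0,0,0,0,0,-0.4],[0.3,0,0,0,0,0,-0.4]]]'

```text
clock: 14.0
position: [0.6145, 0.182, 0.0073]
tool_rot: [3.142, -0.0, 1.57]
force: [-0.4, 0.3, 0.2]
grip_width: 0.026
finger_force: 0.1
```

>>> move_arm --plan '[[[0,0,0,0,0,0,-0.4],[-1,0,0,0,0,0,-0.4],[-1,0,0,0,0,0,-0.4],[-0.5,0,-1,0,0,0,-0.4],[0,0,-1,0,0,0,-0.4],[-1,-0.2,-1,0,0,0,-0.4],[-1,-0.5,-0.5,0,0,0,-0.4],[-1,-0.5,0,0,0,0,-0.4],[-1,-0.5,0,0,0,0,-0.4],[-1,-0.5,0,0,0,0,-0.4]]]'

```text
clock: 15.0
position: [0.5699, 0.0293, 0.0775]
tool_rot: [3.141, 0.0, 1.568]
force: [0.4, -0.2, -0.2]
grip_width: 0.0255
finger_force: 0.0
```

```bash
python3 -c "
from h import *
f=tiles()
cv2.imwrite('pics/c4.png',cv2.resize(cv2.cvtColor(f['color'],cv2.COLOR_RGB2BGR)[150:330,80:430],None,fx=2.2,fy=2.2))"
```

```text
top [261. 235.] [610.2 207.3  33.   21.2 -33.1]
scene [128. 277.] [ 513.4 -245.2   39.7   29.1   48. ]
scene [364. 253.] [613.2 205.5  42.3  29.7 -23.2]
scene [344. 214.] [508.4 204.9  41.1  31.8  31.5]
```

View pics/c4.png

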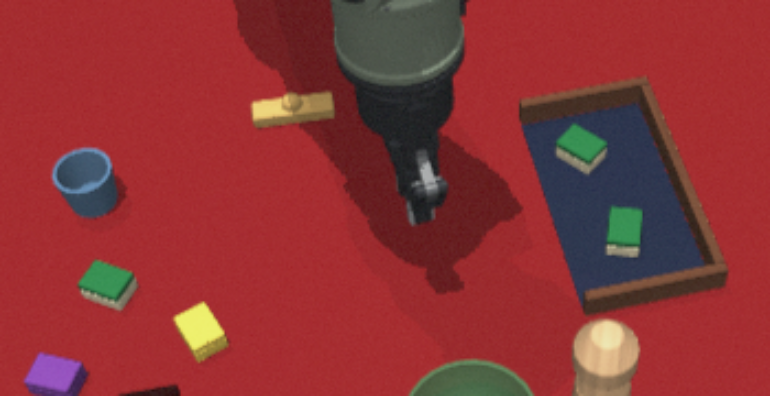

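Tiles A and B are both inside the tray (crop (582,148) and (625,230)). Next is tile C.

>>> move_arm --plan '[[[-1,-0.2,0,0,0,0,-0.4],[-1,-0.2,0,0,0,0,-0.4],[-1,-0.2,0,0,0,0,-0.4],[-1,-0.2,0,0,0,0,-0.4],[-1,-0.2,0,0,0,0,-0.4],[-1,-0.2,0,0,0,0,-0.4],[-1,-0.2,0,0,0,0,-0.4],[-1,-0.2,0,0,0,0,-0.4],[-1,-0.2,0,0,0,0,-0.4],[-1,-0.2,0,0,0,0,-0.4]]]'

```text
clock: 16.1
position: [0.5301, -0.17, 0.0774]
tool_rot: [3.141, 0.0, 1.569]
force: [0.2, -0.7, 0.2]
grip_width: 0.0256
finger_force: 0.0
```

>>> move_arm --plan '[[[-1,-0.2,0,0,0,0,-0.4],[-1,-0.2,0,0,0,0,-0.4],[-1,-0.2,0,0,0,0,-0.4],[-1,-0.2,0,0,0,0,-0.4],[-1,-0.1,0,0,0,0,-0.4],[-1,0,0,0,0,0,-0.4],[-0.2,0,0,0,0,0,-0.4],[0,0,0,0,0,0,-0.4],[0,0,0,0,0,0,-0.4],[0,0,0,0,0,0,-0.4]]]'

```text
clock: 17.1
position: [0.5121, -0.292, 0.0774]
tool_rot: [3.142, -0.0, 1.57]
force: [0.2, -0.6, -0.4]
grip_width: 0.0255
finger_force: 0.0
```

>>> move_arm --plan '[[[-0.3,0,1,0,0,0,-0.4],[0,0,1,0,0,0,-0.4],[0,0,0.8,0,0,0,-0.4],[0,0,0.4,0,0,0,-0.4],[0,0,0.3,0,0,0,-0.4],[0,0,0,0,0,0,-0.4],[0.3,0,0,0,0,0,-0.4],[0.3,0,0,0,0,0,-0.4],[0.3,0,0,0,0,0,-0.4],[0.2,0,0,0,0,0,-0.4]]]'

```text
clock: 18.1
position: [0.512, -0.2763, 0.0077]
tool_rot: [3.141, -0.0, 1.57]
force: [0.5, -0.5, -0.2]
grip_width: 0.0257
finger_force: 0.0
```

```bash
python3 -c "
from h import *
tiles()"
```

```text
top [481. 282.] [ 508.6 -245.8   36.6   26.1   49. ]
scene [128. 277.] [ 512.8 -245.4   39.4   28.6   47.7]
scene [364. 253.] [613.2 205.5  42.3  29.7 -23.2]
scene [344. 214.] [507.9 204.6  39.5  31.7  32.2]
```

>>> move_arm --plan '[[[0.3,0,0,0,0,0,-0.4],[0.4,0,0,0,0,0,-0.4],[0.5,0,0,0,0,0,-0.4],[0.5,0,0,0,0,0,-0.4],[0.5,0,0,0,0,0,-0.4],[0.5,0,0,0,0,0,-0.4],[0.5,0,0,0,0,0,-0.4],[0.5,0,0,0,0,0,-0.4],[0.5,0,0,0,0,0,-0.4],[0.4,0,0,0,0,0,-0.4]]]'

```text
clock: 19.2
position: [0.512, -0.1841, 0.0073]
tool_rot: [3.142, -0.0, 1.569]
force: [-0.3, -0.6, -1.0]
grip_width: 0.0256
finger_force: 0.1
```

```bash
python3 -c "
from h import *
tiles()"
```

```text
top [440. 280.] [ 513.4 -162.6   36.2   28.5   29. ]
scene [173. 267.] [ 518.6 -158.9   40.1   28.2   29.4]
scene [364. 252.] [613.2 205.5  42.3  29.7 -23.2]
scene [343. 214.] [507.7 204.5  39.5  31.8  31.5]
```

>>> move_arm --plan '[[[0.4,0.06,0,0,0,0,-0.4],[0.5,0.08,0,0,0,0,-0.4],[0.5,0.08,0,0,0,0,-0.4],[0.5,0.08,0,0,0,0,-0.4],[0.5,0.08,0,0,0,0,-0.4],[0.5,0.08,0,0,0,0,-0.4],[0.5,0.08,0,0,0,0,-0.4],[0.5,0.08,0,0,0,0,-0.4],[0.5,0.08,0,0,0,0,-0.4],[0.4,0.06,0,0,0,0,-0.4]]]'

```text
clock: 20.3
position: [0.5275, -0.0881, 0.0073]
tool_rot: [3.142, -0.0, 1.569]
force: [-0.3, -0.1, -0.0]
grip_width: 0.0259
finger_force: 0.1
```

```bash
python3 -c "
from h import *
tiles()"
```

```text
top [391. 273.] [527.2 -63.   34.   20.7  25.8]
scene [224. 259.] [534.3 -63.1  40.3  28.2  27.8]
scene [364. 252.] [613.2 205.5  42.3  29.7 -23.2]
scene [344. 214.] [508.8 204.6  41.1  32.6  32.2]
```

>>> move_arm --plan '[[[0.4,0.06,0,0,0,0,-0.4],[0.5,0.07,0,0,0,0,-0.4],[0.5,0.07,0,0,0,0,-0.4],[0.5,0.07,0,0,0,0,-0.4],[0.5,0.07,0,0,0,0,-0.4],[0.5,0.07,0,0,0,0,-0.4],[0.5,0.07,0,0,0,0,-0.4],[0.5,0.07,0,0,0,0,-0.4],[0.5,0.07,0,0,0,0,-0.4],[0.4,0.06,0,0,0,0,-0.4]]]'

```text
clock: 21.4
position: [0.5413, 0.0079, 0.0073]
tool_rot: [3.142, -0.0, 1.569]
force: [0.2, -0.8, -0.1]
grip_width: 0.0255
finger_force: 0.1
```

```bash
python3 -c "
from h import *
tiles()"
```

```text
top [260. 236.] [610.6 209.9  34.1  19.6 -44.6]
scene [364. 252.] [613.2 205.5  42.3  29.7 -23.2]
scene [274. 252.] [550.5  41.6  43.   22.7 -14.1]
scene [344. 214.] [508.8 204.6  41.1  32.6  32.2]
```

>>> move_arm --plan '[[[0.4,0.08,0,0,0,0,-0.4],[0.5,0.08,0,0,0,0,-0.4],[0.5,0.08,0,0,0,0,-0.4],[0.5,0.08,0,0,0,0,-0.4],[0.5,0.08,0,0,0,0,-0.4],[0.5,0.08,0,0,0,0,-0.4],[0.5,0.08,0,0,0,0,-0.4],[0.5,0.08,0,0,0,0,-0.4],[0.5,0.05,0,0,0,0,-0.4],[0.4,0.03,0,0,0,0,-0.4]]]'

```text
clock: 22.5
position: [0.5558, 0.1038, 0.0073]
tool_rot: [3.142, -0.0, 1.569]
force: [0.1, 0.1, -0.2]
grip_width: 0.0255
finger_force: 0.1
```

```bash
python3 -c "
from h import *
f=tiles()
cv2.imwrite('pics/c5.png',cv2.resize(cv2.cvtColor(f['color'],cv2.COLOR_RGB2BGR)[150:330,80:430],None,fx=2.2,fy=2.2))"
```

```text
top [262. 286.] [505.  204.6  34.6  25.5  33.5]
top [260. 237.] [609.1 206.1  33.   25.6 -27.5]
scene [364. 253.] [613.1 205.5  42.5  29.7 -23.2]
scene [323. 248.] [574.9 134.9  29.   10.9 -55.4]
scene [344. 214.] [508.6 204.8  41.1  32.1  32.3]
```

View pics/c5.png

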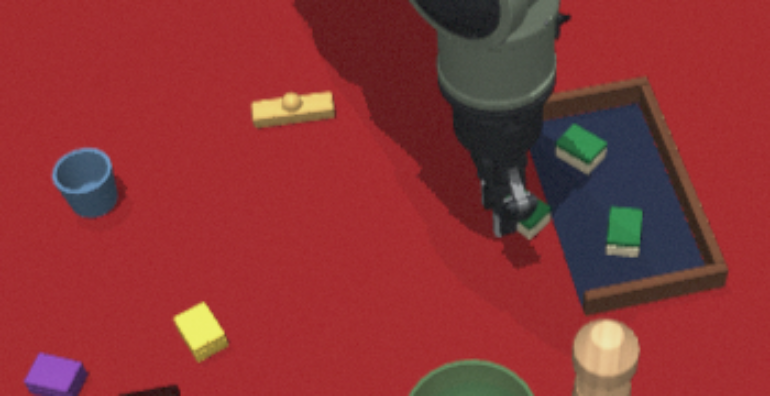

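Tile C (crop (535,218)) is at the open side, lined up with the gap between A and B. This is the last push.

>>> move_arm --plan '[[[0.4,0,0,0,0,0,-0.4],[0.4,0,0,0,0,0,-0.4],[0.4,0,0,0,0,0,-0.4],[0.4,0,0,0,0,0,-0.4],[0.4,0,0,0,0,0,-0.4],[0.4,0,0,0,0,0,-0.4],[0.4,0,0,0,0,0,-0.4],[0.4,0,0,0,0,0,-0.4],[0.2,0,0,0,0,0,-0.4],[0,0,0,0,0,0,-0.4]]]'

```text
clock: 23.6
position: [0.5557, 0.1715, 0.0073]
tool_rot: [3.142, -0.0, 1.57]
force: [-0.6, 0.2, 0.8]
grip_width: 0.0257
finger_force: 0.0
```

>>> move_arm --plan '[[[0,0,0,0,0,0,-0.4],[-1,0,0,0,0,0,-0.4],[-1,0,0,0,0,0,-0.4],[-0.5,0,-1,0,0,0,-0.4],[0,0,-1,0,0,0,-0.4],[-1,-0.2,-1,0,0,0,-0.4],[-1,-0.2,-1,0,0,0,-0.4],[-1,0,-1,0,0,0,-0.4],[-1,0,0,0,0,0,-0.4],[0,0,0,0,0,0,-0.4]]]'

```text
clock: 24.6
position: [0.5478, 0.0372, 0.1079]
tool_rot: [3.141, 0.002, 1.565]
force: [-0.4, -0.2, 0.1]
grip_width: 0.0258
finger_force: 0.0
```

```bash
python3 -c "
from h import *
f=tiles()
cv2.imwrite('pics/c6.png',cv2.resize(cv2.cvtColor(f['color'],cv2.COLOR_RGB2BGR)[150:400,70:430],None,fx=2.2,fy=2.2))"
```

```text
top [264. 258.] [562.3 198.1  24.1  22.6 -63.6]
top [260. 235.] [609.8 206.6  32.9  23.5 -32.1]
scene [364. 253.] [613.2 205.5  42.3  29.7 -23.2]
scene [349. 235.] [561.4 195.   39.4  31.5  30.4]
scene [344. 215.] [508.4 204.9  41.1  31.8  31.5]
```

View pics/c6.png

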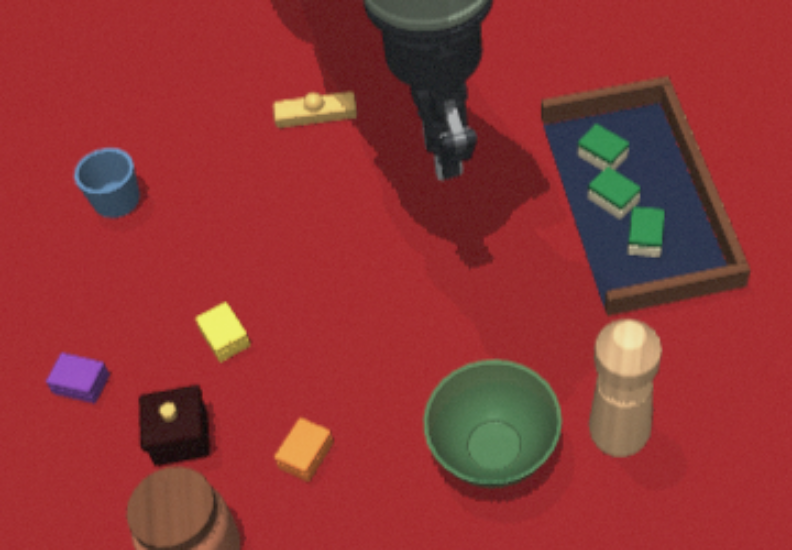

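All three tiles lie flat and fully inside the tray, with centres at y ≥ 0.195 against an open line at ≈0.15. The other goods are where they were, and the gripper is clear.

```bash
python3 -c "
from workcell import job_done
print(job_done())"
```

```text
the job is handed in; nothing more can be done
None
```

I swept all three green tiles into the tray, where they lie flat and fully inside with the other goods left standing, and handed the job in at about 25 s of the 72 s allowed; the hand-in returned no verdict.

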